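# Scoop the last round roll out of the bread bin

## Task

Only one round roll is left in the bread bin, beside the long one. Without touching either roll with the gripper, push the bread scoop into the round roll's corner of the bin so that the walls back the roll up onto the blade, carry it over and tip it gently, from low down, into the round baking tin. Then lay the scoop flat in the bin again; the long roll stays in the bin and everything else stays where it stands.

Things in the scene. Friction and masses are not known exactly. Their poses are not given: they have to be found in the camera images.
- bread_bin: Fixed open wooden box, 194 x 338 mm outside, 60 high; inside 176 (its x) by 320 (its y), 52 deep; walls 9, floor 8 thick. Origin: centre of its underside on the counter. The rolls lie at its -y end, one in each corner; the scoop lies in its +y half, nose towards -y, handle sticking out over the +y wall. Mind the wall shelf: front edge at x = 0.61 m, 0.51 m above the counter.
- scoop: Loose steel bread scoop, wooden handle, 0.26 kg; lies flat on its blade. Origin: centre of the blade's underside. Flat blade 90 mm wide (x -45 to 45), 130 long (y -65 to 65), 2.5 thick, thin square nose at y = -65; cheeks rise from nothing at the nose to 50 mm at the closed back (y = 65). Straight handle from y = 61, z = 34 rises 40 degrees towards +y, 135 long; wood 24 wide (x), 22 thick.
- scoop_grip (a point): Grip point on the axis of the scoop's wooden handle, 85 mm from its root: at x = 0, y = 126, z = 89 mm in the scoop's frame. Axes as the scoop's.
- round_roll: Loose hard crusty round roll, a dome 62 mm across and 48 mm high with a small flat foot and a cross cut on top, 70 g. Origin at the centre of its underside.
- roll_centre (a point): Centre of the round roll, 24 mm above its underside.
- long_roll: Loose crusty long roll, 90 mm long (its y), 52 mm wide, 53 mm high, lying in the other corner of the bin. Origin under its centre, on the bin's floor. It stays in the bin.
- baking_tin: Loose round dark baking tin, 140 mm across the rim, about 116 mm across inside at the floor, 50 mm high, open at the top, floor 2 mm thick. Origin at the centre of its underside on the counter. To its left the wall shelf's upright side panel (y = 0.48 to 0.50 m) reaches forward to x = 0.56 m from 0.35 m above the counter upwards: keep the wrist clear of it.
- salt_shaker: Bystander: glass salt shaker with a grey top, 44 mm across, 90 mm high. Origin at its underside.
- food_tin: Bystander: unopened food tin with a green label, 75 mm across, 58 mm high. Origin at its underside.
- biscuit_cutter: Bystander: round tin biscuit cutter with a wire handle, 64 mm across, 55 mm high. Origin at its underside.

How it is judged:
By the outcome, as a careful person would: the job done as asked, in the order asked, and still so for the second after the job is handed in, with the robot touching nothing.
It also fails if it takes over 58 s, if anything falls off the work surface, if the arm or the gripper's body presses on something with over 40 N, if the wrist force passes 120 N, or if a joint passes its speed limit or range.

## Robot

A 7-joint arm with a two-finger parallel gripper is mounted at the origin on a cart in front of the work surface, level with it; the furniture and walls round the work are solid. World frame = base frame: x ahead of the robot, y to its left, z up, the work surface at z = 0. Lengths are in m, angles in rad, forces in N, time in s.
With the tool pointing down it reaches from about 0.4 to 0.9 m from the base axis. Payload 5.6 kg.
Tool frame: the origin (TCP) lies midway between the tips of the shut fingers; the grasp point (between the pads) lies 19 mm behind it (bot.tcp_to_grasp is the distance from the TCP to the grasp point, in m); z points along the fingers, y is the line along which they close (so a half turn about z gives the same grasp; the last joint's range is limited). The gripper opens to 92 mm and grips with 3 to 60 N. Pads are 20 mm wide; open, the fingers measure 128 mm over their backs; the gripper's body (75 mm by 189 mm) begins 69 mm behind the grasp point.
Start: joints at [-1.313, 0.468, -0.012, 1.603, 0.006, 1.071, -0.056], TCP at [0.193, 0.621, 0.215] pointing down, gripper open.
Joint ranges: [-2.53, 2.53], [-0.31, 2.02], [-1.57, 1.55], [0.28, 2.44], [-1.29, 4.43], [0.15, 1.84], [-2.92, 2.92]. Speed limits (rad/s): [2.57, 2.57, 3.14, 3.14, 3.14, 3.14, 3.14].

## Interface

Orientations are given as a unit quaternion [w, x, y, z].
In Python, from cell import bot, get_image, camera_info gives the robot as it stands. The module is installed in compiled form; this text tells all that it offers. Calls block until the motion is done:
- bot.move_to(position, orientation): joint-space move of the TCP to a pose.
- bot.move_straight(position, max_speed=0.15, ori=None): straight line of the TCP; ori=None keeps the orientation; max_speed is the mean speed in m/s.
- bot.set_joints(angles): joint-space move.
- bot.grip(opening, strength=None): opening from 0.0 (shut) to 1.0 (fully open); strength is the grip in N (None keeps the last); returns when the fingers have stopped.
- bot.sleep(seconds).
- bot.solve_ik(position, orientation): joint angles nearest the present ones, or None.
- bot.get_obs(): the state.
- get_image(name): name is "scene" or "top"; returns the picture (480x640x3 uint8, blue, green, red); there is no depth.
- camera_info(name): a dict with "fov_y" (degrees; the focal length in pixels is half the picture's height over the tangent of half this angle, whatever the lens; pixels are square), "cx", "cy" (the principal point, pixels), "distortion" ([k1, k2, p1, p2, k3] as OpenCV has them; the pictures are not rectified), "xyz" and "orientation" of the camera in the world. Camera axes: x right, y down, z forward; pixel columns grow to the right and rows downward; lengths in m; the calibration is good to about 2 mm. A picture is of the moment at which its call begins. camera_info takes no time and is no camera call.
A pose or a line that the arm cannot do raises bot.Unreachable and nothing moves.
- bot.hand_in(): hands the job in; it is judged then, once.
The state is a dict: "time_s": time; "joints": joint angles; "joint_velocities": joint speeds; "effort": joint torques, N m; "tool_pos": TCP position; "tcp_rot": TCP orientation; "wrist_force": force on the tool from outside, world axes, zero at the start; "ft_torque": the same for the moment, N m; "width": opening from 0.0 (shut) to 1.0 (fully open); "finger_force": force on a finger pad.
Only numpy, scipy, OpenCV 4.12 (cv2) and the standard library are available. Lean on these libraries where they do the work, as an engineer would, in place of code of your own. Each camera call takes 0.05 s, during which the arm holds its last target. There are 200 camera calls.

## Working session

There is one attempt and no reset: what is moved stays moved. The work goes in short steps, each a Python script; the robot and the scene stay as the last script left them, time stands still between calls to the robot, and variables do not carry over. Pictures are saved under pics/ and viewed, at most 11 in all, crops included, and the job is handed in when it is done.

```bash
mkdir -p pics
python3 - <<'E'
from cell import bot,get_image,camera_info
import cv2
for n in("scene","top"):
    cv2.imwrite(f"pics/{n}0.png",get_image(n)); print(n,camera_info(n))
o=bot.get_obs();print(o["time_s"],o["tool_pos"],o["tcp_rot"],bot.tcp_to_grasp)
E
```

```text
scene {'fov_y': 51.650165134973264, 'cx': 316.69506105022407, 'cy': 240.29391032081756, 'distortion': array([-0.04846589,  0.        ,  0.        ,  0.        ,  0.        ]), 'xyz': array([ 0.09791824, -0.62998461,  0.69604735]), 'orientation': array([-0.45803514,  0.84980419, -0.22589791,  0.13041008])}
top {'fov_y': 51.58179234457289, 'cx': 320.50926417937086, 'cy': 234.56758226031022, 'distortion': array([-0.03477703,  0.        ,  0.        ,  0.        ,  0.        ]), 'xyz': array([0.34823253, 0.14246315, 1.24717151]), 'orientation': array([ 0.06536902, -0.69662089,  0.71133794, -0.06666755])}
0.1 [0.19251149 0.62029072 0.21374138] [-3.55425897e-05  1.49866951e-01  9.88705853e-01 -7.95355524e-04] 0.0187
```

View pics/scene0.png

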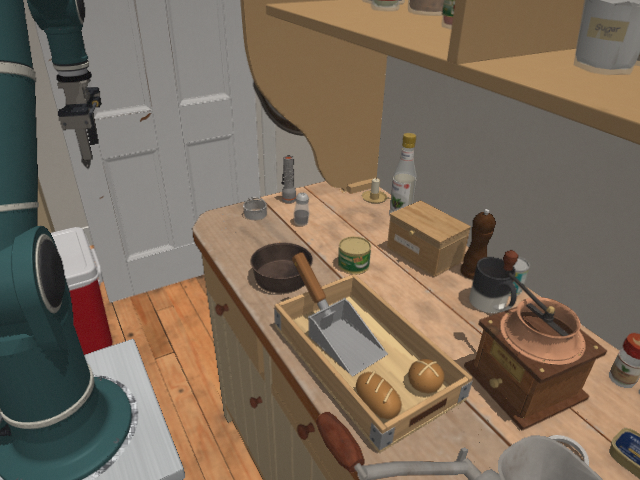

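View pics/top0.png

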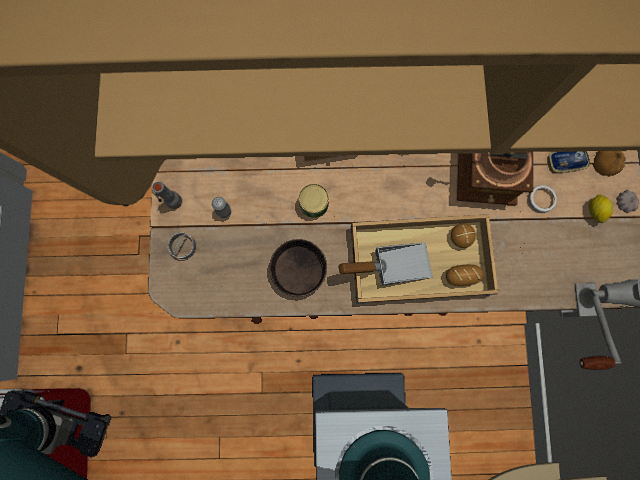

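```bash
cat > h.py <<'E'
import numpy as np,cv2
from scipy.spatial.transform import Rotation as R
from cell import bot,get_image,camera_info
def quat(q): return R.from_quat(np.roll(q,-1))
def wq(r): return np.roll(r.as_quat(),1)
def cam(n):
    c=camera_info(n); f=240/np.tan(np.radians(c["fov_y"])/2)
    return np.array([[f,0,c["cx"]],[0,f,c["cy"]],[0,0,1]]),np.array(c["distortion"]),quat(c["orientation"]).as_matrix(),np.array(c["xyz"])
def unproj(n,uv,z):
    K,d,M,t=cam(n); p=cv2.undistortPoints(np.array([[uv]],float),K,d)[0,0]
    r=M@np.array([p[0],p[1],1]); return t+r*(z-t[2])/r[2]
def proj(n,P):
    K,d,M,t=cam(n); Q=(np.atleast_2d(P)-t)@M
    return cv2.projectPoints(Q,np.zeros(3),np.zeros(3),K,d)[0][:,0]
E
python3 - <<'E'
import cv2
a=cv2.imread("pics/top0.png")[205:310,260:510]
cv2.imwrite("pics/t1.png",cv2.resize(a,None,fx=3.2,fy=3.2,interpolation=cv2.INTER_CUBIC))
a=cv2.imread("pics/scene0.png")[240:440,240:480]
cv2.imwrite("pics/s1.png",cv2.resize(a,None,fx=3,fy=3,interpolation=cv2.INTER_CUBIC))
E
```

```text
(no output)
```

View pics/t1.png

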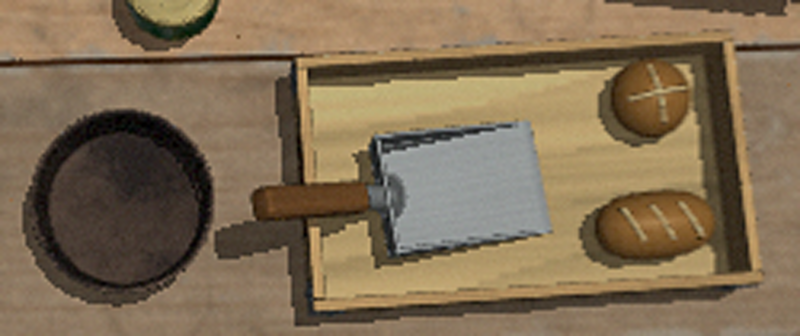

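View pics/s1.png

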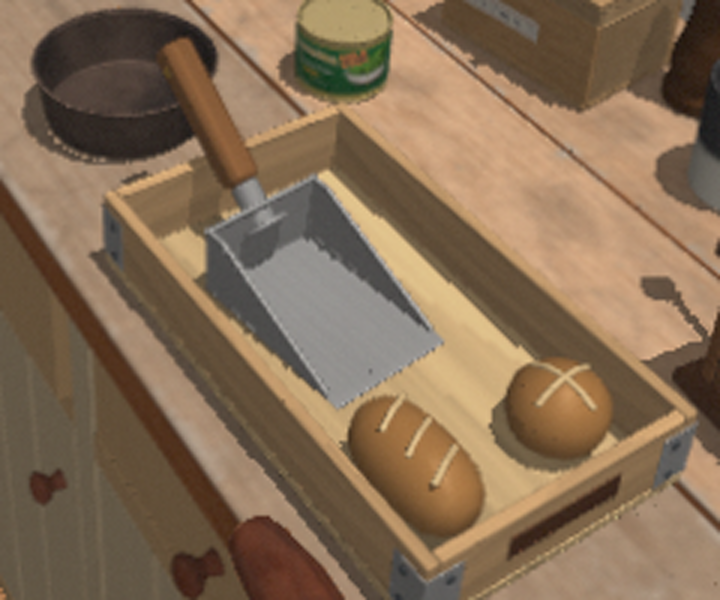

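Run:
```python
from h import *
from scipy.optimize import least_squares
def fit(name,pts,obs,x0,zb):
    def T(x): return R.from_euler('z',x[2]).apply(np.array(pts,float))+[x[0],x[1],zb]
    def f(x,cs=("top","scene")): return np.concatenate([(proj(n,T(x))-obs[n]).ravel() for n in cs])
    s=least_squares(f,x0); print(name,s.x.round(4),np.degrees(s.x[2]).round(2)); print(s.fun.reshape(-1,2).round(1).tolist())
    for n in obs: print(n,least_squares(f,x0,args=((n,),)).x.round(4))
fit("bin",[[.097,.169,.06],[.097,-.169,.06],[-.097,-.169,.06],[-.097,.169,.06]],
 dict(top=[(352.5,223.7),(488.8,216.3),(498,293),(357.5,302.5)],scene=[(353.3,276),(472,379),(385,430.7),(275.3,305.7)]),[.5,0,0],0)
fit("scoop",[[.045,-.065,.002],[-.045,-.065,.002],[.045,.065,.05],[-.045,.065,.05]],
 dict(top=[(425.6,243.1),(432.5,277.5),(375.6,247.2),(382.8,284.7)],scene=[(386.7,354),(351.7,375.7),(347.3,299.3),(309,317.3)]),[.5,0,0],.008)
for nm,z,a,b in [("roll",.032,(463.1,235.3),(426.3,376)),("long",.034,(465,275),(379,395)),("tin",.05,(298.4,267.2),(281.7,257.3)),("food",.058,(313,200),(354,246))]:
    print(nm,unproj("top",a,z).round(4),unproj("scene",b,z).round(4))
```

```text
bin [ 0.5107 -0.1154  0.0429] 2.46
[[0.6, -0.9], [1.1, -2.0], [2.1, 0.2], [1.8, 0.1], [0.2, -2.5], [1.1, -1.8], [-2.5, 0.3], [-1.9, -0.9]]
top [ 0.5093 -0.1119  0.0376]
scene [ 0.5108 -0.1177  0.0457]
scoop [ 0.5036 -0.0701  0.1185] 6.79
[[0.6, -0.5], [0.1, 0.3], [2.1, -0.6], [0.9, -1.4], [0.9, -0.2], [-0.6, -0.1], [-2.6, -1.0], [-0.6, -1.2]]
top [ 0.5023 -0.0677  0.1344]
scene [ 0.504  -0.0719  0.1052]
roll [ 0.5688 -0.2181  0.032 ] [ 0.5682 -0.2215  0.032 ]
long [ 0.4693 -0.2149  0.034 ] [ 0.4709 -0.2151  0.034 ]
tin [0.4954 0.1931 0.05  ] [0.4999 0.1983 0.05  ]
food [0.6605 0.1546 0.058 ] [0.6619 0.1475 0.058 ]
```

```bash
cat >> h.py <<'E'
BIN=np.array([.5102,-.1155]);BY=.042; TIN=np.array([.4975,.196])
SG=-1; LEAN=0.0
GRIP=np.array([0,.126,.089])
def tool(p,yaw,pitch,sg=None,lean=None):
    """TCP pose for scoop origin p, yaw/pitch in rad (pitch>0 nose down)"""
    sg=SG if sg is None else sg; lean=LEAN if lean is None else lean
    S=R.from_euler('z',yaw)*R.from_euler('x',pitch)
    G=R.from_euler('x',lean)*R.from_matrix(np.array([[0,sg,0],[sg,0,0],[0,0,-1.]]))
    T=S*G
    return np.array(p)+S.apply(GRIP)+T.apply([0,0,bot.tcp_to_grasp]),wq(T)
def tool_nose(n,yaw,pitch,**k):
    S=R.from_euler('z',yaw)*R.from_euler('x',pitch)
    return tool(np.array(n)-S.apply([0,-.065,0]),yaw,pitch,**k)
def binp(x,y,z): return np.r_[BIN+R.from_euler('z',BY).as_matrix()[:2,:2]@[x,y],z]
E
python3 - <<'E'
from h import *
d=np.radians
for sg in(1,-1):
  for lean in(0,-.2,-.4):
    k=dict(sg=sg,lean=lean);print(sg,lean)
    for nm,(p,q) in dict(grasp=tool([.5035,-.07,.008],.118,0,**k),above=tool([.5035,-.07,.12],.118,0,**k),push=tool(binp(.038,-.092,.008),BY,0,**k),
      back=tool_nose(binp(.038,-.15,.03),BY,d(-20),**k),lift=tool_nose(binp(.038,-.10,.2),BY,d(-20),**k),carry=tool_nose([*TIN+[0,.02],.15],0,d(-15),**k),
      pour=tool_nose([*TIN+[0,.015],.03],0,d(40),**k),pour2=tool_nose([*TIN+[0,.015],.04],0,d(52),**k)).items():
        j=bot.solve_ik(p,q); print(nm,p.round(3),None if j is None else np.round(j,2).tolist())
E
```

```text
1 0
grasp [0.489 0.055 0.078] [-0.57, 0.43, 0.48, 2.11, -0.32, 0.67, 0.23]
above [0.489 0.055 0.19 ] [-0.67, 0.24, 0.57, 2.04, -0.17, 0.91, 0.11]
push [ 0.547 -0.08   0.078] [-0.39, 0.55, 0.61, 1.98, -0.45, 0.76, 0.53]
back [ 0.546 -0.06   0.031] [-0.57, 0.64, 0.52, 2.01, 0.08, 0.59, -0.15]
lift [ 0.544 -0.01   0.201] [-0.74, 0.37, 0.61, 1.92, 0.17, 0.96, -0.21]
carry [0.498 0.419 0.168] [-1.1, 0.64, 0.39, 1.51, -0.04, 1.21, -0.74]
pour [0.498 0.312 0.207] [-0.53, 0.35, 0.31, 2.04, -1.07, 0.93, 0.51]
pour2 [0.498 0.273 0.234] [-0.47, 0.38, 0.45, 2.08, -1.26, 1.18, 0.78]
1 -0.2
grasp [0.489 0.051 0.079] [-0.71, 0.45, 0.49, 2.11, -0.02, 0.66, -0.13]
above [0.489 0.051 0.191] [-0.78, 0.26, 0.55, 2.03, 0.08, 0.91, -0.17]
push [ 0.547 -0.084  0.079] [-0.5, 0.54, 0.6, 2.0, -0.15, 0.67, 0.19]
back [ 0.546 -0.064  0.032] [-0.7, 0.72, 0.57, 2.0, 0.3, 0.64, -0.44]
lift [ 0.544 -0.014  0.202] [-0.84, 0.43, 0.63, 1.91, 0.34, 1.01, -0.4]
carry [0.498 0.415 0.17 ] [-1.15, 0.74, 0.43, 1.4, 0.04, 1.38, -0.79]
pour [0.498 0.309 0.205] [-0.7, 0.32, 0.41, 1.99, -0.82, 0.87, 0.23]
pour2 [0.498 0.271 0.2
[... 1655 characters left out ...]
9 0.205] [0.58, 0.74, -1.32, 1.91, 0.44, 0.75, 2.32]
pour2 [0.498 0.271 0.231] [-1.05, 0.5, 1.12, 2.07, -1.24, 1.3, -2.45]
-1 -0.4
grasp [0.49  0.048 0.08 ] [-0.38, 0.47, -0.05, 2.06, 0.57, 0.82, 2.4]
above [0.49  0.048 0.192] [-0.38, 0.29, -0.05, 1.99, 0.46, 1.04, 2.56]
push [ 0.547 -0.087  0.08 ] [-0.19, 0.51, 0.06, 1.98, 0.54, 0.76, 2.63]
back [ 0.546 -0.067  0.035] [-0.37, 0.72, 0.04, 1.95, 0.88, 0.96, 2.14]
lift [ 0.544 -0.017  0.205] [-0.38, 0.46, -0.06, 1.87, 0.75, 1.26, 2.34]
carry [0.498 0.412 0.172] [-0.8, 0.83, -0.24, 1.26, 0.51, 1.67, 2.02]
pour [0.498 0.306 0.203] [-0.27, 0.33, -0.23, 1.89, -0.26, 0.81, 2.83]
pour2 [0.498 0.268 0.229] [-1.28, 0.6, 1.36, 2.02, -1.15, 1.33, -2.57]
```

```bash
sed -i 's/^SG=.*/SG=1; LEAN=-0.2/' h.py
cat >> h.py <<'E'
def st(m=""):
    o=bot.get_obs(); print(m,"t%.2f"%o["time_s"],"p",o["tool_pos"].round(4),"F",np.round(o["wrist_force"],1),"T",np.round(o["ft_torque"],2),"w%.3f"%o["width"],"ff",np.round(o["finger_force"],1)); return o
E
python3 - <<'E'
from h import *
p,q=tool([.5035,-.0705,.10],.118,0); bot.move_to(p,q); st()
p,q=tool([.5035,-.0705,.008],.118,0); bot.move_straight(p,.15); st()
bot.grip(0.0,60); st("grip")
cv2.imwrite("pics/g.png",np.hstack([cv2.resize(get_image("scene")[200:440,220:480],None,fx=1.5,fy=1.5),cv2.resize(get_image("top")[200:320,330:530],None,fx=2,fy=3)]))
print(np.degrees((quat(bot.get_obs()["tcp_rot"])*quat(q).inv()).as_rotvec()))
E
```

```text
t2.38 p [0.4893 0.0521 0.1707] F [-0.9  0.1 -0.8] T [ 0.12  0.1  -0.01] w0.999 ff 0.0
 t3.15 p [0.4896 0.0511 0.0791] F [-0.2  0.6  0.2] T [0.09 0.07 0.02] w0.999 ff 0.0
grip t4.18 p [0.4891 0.051  0.0786] F [-0.7  0.6 -1.6] T [ 0.25 -0.    0.03] w0.257 ff 60.0
[ 0.00398032 -0.0018217   0.00482093]
```

View pics/g.png

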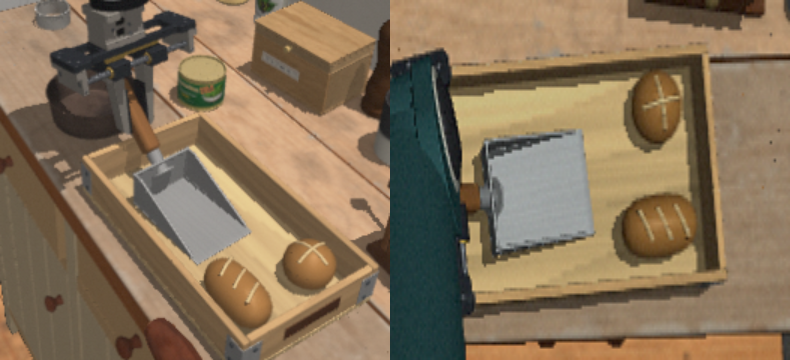

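Run:
```python
from h import *
d=np.radians
def go(x,y,z,pit,sp): 
    p,q=tool_nose(binp(x,y,z),BY,d(pit)); bot.move_straight(p,sp,ori=q)
p,q=tool([.5035,-.0705,.020],.118,0); bot.move_straight(p,.1); st("lift")
go(.038,-.02,.018,2,.12); st("side")
go(.038,-.03,.0085,2,.1); st("down")
y=-.03
for y in (-.06,-.08,-.1,-.12,-.13,-.14,-.147,-.152):
    go(.038,y,.0085,2,.07); o=st(y)
    if np.linalg.norm(o["wrist_force"])>25: print("stop");break
cv2.imwrite("pics/p.png",np.hstack([cv2.resize(get_image("scene")[200:440,220:480],None,fx=1.5,fy=1.5),cv2.resize(get_image("top")[200:320,330:530],None,fx=2,fy=3)]))
```

```text
lift t4.55 p [0.4894 0.0511 0.0909] F [ 0.1 -0.  -3.2] T [0.48 0.13 0.02] w0.256 ff 60.0
side t5.13 p [0.5401 0.0503 0.0944] F [ 0.  -0.2 -2.5] T [ 0.44  0.1  -0.03] w0.259 ff 60.0
down t5.42 p [0.5408 0.04   0.0853] F [-0.1  0.2 -2.3] T [0.4  0.05 0.01] w0.257 ff 60.0
-0.06 t6.00 p [0.5429 0.0103 0.0857] F [-0.8 -0.2 -2.8] T [ 0.45  0.09 -0.02] w0.254 ff 60.0
-0.08 t6.43 p [ 0.5436 -0.01    0.0857] F [ 0.4  0.  -3.4] T [ 0.44  0.05 -0.05] w0.255 ff 60.0
-0.1 t6.87 p [ 0.5444 -0.03    0.0856] F [ 0.2  0.1 -2.2] T [ 0.46  0.08 -0.01] w0.259 ff 60.0
-0.12 t7.30 p [ 0.5452 -0.0501  0.0856] F [ 0.   0.4 -3. ] T [ 0.48  0.09 -0.02] w0.258 ff 60.0
-0.13 t7.59 p [ 0.5457 -0.0597  0.0856] F [ 0.  -0.1 -3.6] T [0.56 0.07 0.04] w0.256 ff 60.0
-0.14 t7.88 p [ 0.5462 -0.0696  0.0856] F [ 0.2 -0.7 -3.6] T [0.63 0.06 0.02] w0.256 ff 60.0
-0.147 t8.13 p [ 0.5464 -0.0768  0.0856] F [-0.4  0.5 -3.3] T [ 0.59  0.11 -0.03] w0.261 ff 60.0
-0.152 t8.38 p [ 0.5467 -0.0818  0.0856] F [ 0.1 -0.  -3.5] T [0.58 0.09 0.01] w0.256 ff 60.0
```

View pics/p.png

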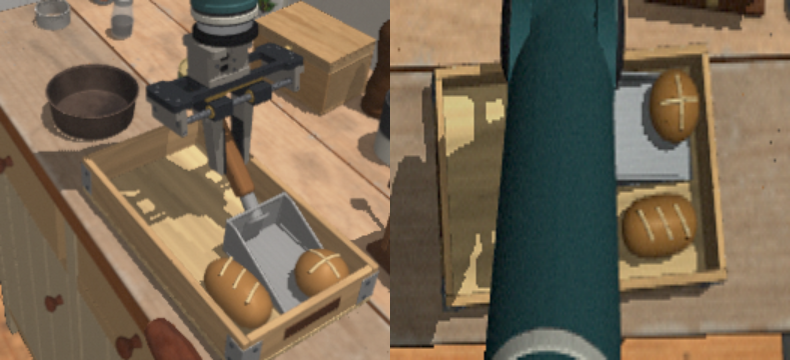

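Run:
```python
from h import *
d=np.radians
def go(x,y,z,pit,sp): 
    p,q=tool_nose(binp(x,y,z),BY,d(pit)); bot.move_straight(p,sp,ori=q)
go(.038,-.156,.0085,2,.07); st("end")
hy=-.156+.13
for pit in (-4,-10,-16,-20):
    go(.038,hy-.13*np.cos(d(pit)),.014+.13*np.sin(d(-pit)),pit,.05); st(pit)
h=.014+.13*np.sin(d(20)); y=hy-.13*np.cos(d(20))
go(.038,y,h+.05,-20,.1);go(.038,y+.02,h+.12,-20,.12); st("up")
cv2.imwrite("pics/u.png",np.hstack([cv2.resize(get_image("scene")[180:440,220:480],None,fx=1.5,fy=1.5),cv2.resize(get_image("top")[200:330,330:530],None,fx=2,fy=3)]))
```

```text
end t8.73 p [ 0.5471 -0.0855  0.0857] F [ 0.7  0.  -3. ] T [ 0.7 -0.   0.1] w0.256 ff 60.0
-4 t9.07 p [ 0.5465 -0.077   0.0802] F [ 0.5 -0.2 -3.4] T [ 0.87  0.1  -0.05] w0.255 ff 60.0
-10 t9.41 p [ 0.5464 -0.0717  0.0738] F [ 0.4  0.1 -3.5] T [0.89 0.1  0.07] w0.257 ff 60.0
-16 t9.75 p [ 0.5462 -0.066   0.0664] F [-0.6 -0.5 -2.5] T [1.02 0.14 0.  ] w0.260 ff 60.0
-20 t10.03 p [ 0.546  -0.0622  0.0608] F [-0.6 -0.1 -3.4] T [ 1.25  0.16 -0.03] w0.253 ff 60.0
up t11.43 p [ 0.5445 -0.0421  0.1802] F [ 0.5 -0.6 -2.9] T [ 1.25  0.08 -0.02] w0.258 ff 60.0
```

View pics/u.png

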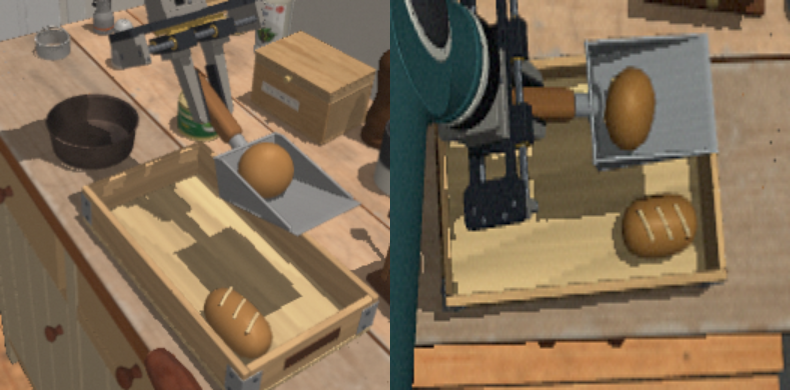

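```bash
cat > pour.py <<'E'
from h import *
d=np.radians
def pose(n,z,yaw,pit):  # nose offset n along scoop +y from tin centre
    c=R.from_euler('z',yaw).apply([0,n,0]); return tool_nose([*(TIN+c[:2]),z],yaw,d(pit))
Y=d(30)
seq=[(.03,.15,-14),(.01,.085,-10),(.01,.068,-8),(.01,.057,2),(.01,.046,12),(.01,.036,22),(.01,.030,32),(.01,.030,42)]
E
python3 - <<'E'
from pour import *
ps=[tool_nose([.53,-.02,.19],d(15),d(-18))]+[pose(n,z,Y,p) for n,z,p in seq]
for p,q in ps:
    j=bot.solve_ik(p,q); T=quat(q); b=p-T.apply([0,0,.25])
    print(p.round(3),"body",b.round(3),None if j is None else np.round(j,2).tolist())
try:
    bot.move_straight(ps[0][0],.12,ori=ps[0][1]); st()
    bot.move_straight(ps[1][0],.15,ori=ps[1][1]); st()
except bot.Unreachable as e: print("unreach",e)
a=get_image("scene")[120:420,180:480]
cv2.imwrite("pics/c.png",np.hstack([cv2.resize(a,(450,450)),cv2.resize(get_image("top")[170:350,230:370],(350,450))]))
E
```

```text
[0.478 0.173 0.199] body [0.446 0.292 0.417] [-1.31, 0.44, 0.76, 1.95, 0.22, 1.04, -0.44]
[0.383 0.394 0.173] body [0.329 0.487 0.399] [-1.61, 0.55, 0.71, 1.82, 0.07, 1.08, -0.46]
[0.394 0.375 0.122] body [0.348 0.454 0.355] [-1.49, 0.56, 0.63, 1.89, 0.03, 0.93, -0.42]
[0.395 0.374 0.112] body [0.353 0.446 0.348] [-1.46, 0.56, 0.6, 1.9, 0.01, 0.89, -0.39]
[0.4   0.365 0.134] body [0.38  0.4   0.381] [-1.35, 0.46, 0.58, 1.94, -0.11, 0.86, -0.22]
[0.408 0.351 0.154] body [0.409 0.349 0.404] [-1.21, 0.38, 0.55, 1.96, -0.27, 0.87, 0.01]
[0.419 0.332 0.172] body [0.442 0.293 0.417] [-1.05, 0.34, 0.52, 1.97, -0.45, 0.91, 0.26]
[0.432 0.31  0.189] body [0.476 0.234 0.423] [-0.88, 0.35, 0.5, 1.96, -0.62, 1.02, 0.5]
[0.447 0.284 0.208] body [0.51  0.174 0.423] [-0.71, 0.38, 0.49, 1.93, -0.75, 1.18, 0.69]
 t13.57 p [0.4784 0.1724 0.1993] F [-0.4 -0.3 -2.9] T [1.09 0.33 0.06] w0.258 ff 60.0
 t15.33 p [0.3836 0.3933 0.1734] F [-0.3  0.4 -3.8] T [ 0.83  0.59 -0.02] w0.257 ff 60.0
```

View pics/c.png

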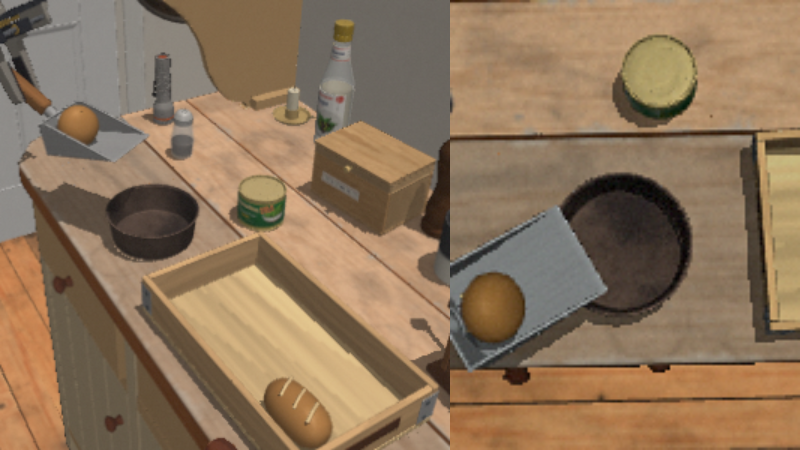

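Run:
```python
from pour import *
print(unproj("top",(282.4,269),.152).round(4), TIN+R.from_euler('z',Y).apply([0,.03,0])[:2])
for n,z,p in seq[1:6]:
    a,q=pose(n,z,Y,p); bot.move_straight(a,.08 if p>-8 else .12,ori=q); st(p)
    if p>=2: cv2.imwrite(f"pics/pour{p}.png",get_image("scene")[200:340,200:360])
a=cv2.hconcat([cv2.resize(cv2.imread(f"pics/pour{p}.png"),(260,228)) for p in(2,12,22)])
cv2.imwrite("pics/pp.png",a)
```

```text
[0.4795 0.2243 0.152 ] [0.4825     0.22198076]
-10 t16.05 p [0.3943 0.3755 0.1224] F [ 0.8  0.3 -3.1] T [0.78 0.52 0.03] w0.259 ff 60.0
-8 t16.30 p [0.395  0.3738 0.1125] F [-0.4 -0.3 -4. ] T [ 0.7   0.54 -0.01] w0.257 ff 60.0
2 t16.76 p [0.4001 0.365  0.1346] F [-1.   0.4 -3.1] T [ 0.42  0.35 -0.04] w0.257 ff 60.0
12 t17.27 p [0.4075 0.351  0.1534] F [ 0.   0.5 -2.8] T [0.1  0.15 0.06] w0.257 ff 60.0
22 t17.82 p [0.4184 0.3324 0.1708] F [ 0.5 -1.6 -1.4] T [-0.9  -0.43 -0.14] w0.259 ff 60.0
```

View pics/pp.png

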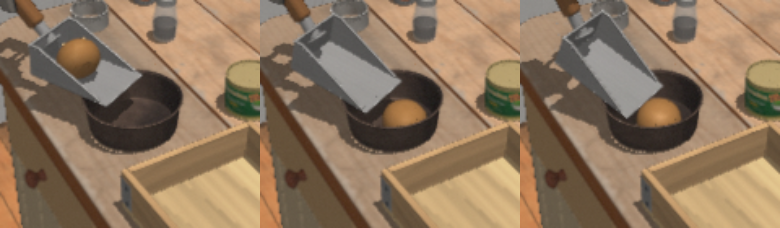

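Run:
```python
from pour import *
def nose(n,z,p,sp):
    a,q=pose(n,z,Y,p); bot.move_straight(a,sp,ori=q)
nose(.075,.036+.065*np.tan(d(22)),22,.1); st("out")
nose(.08,.16,5,.15); st("up")
def b(x,y,z,sp,yaw=BY):
    a,q=tool(binp(x,y,z),yaw,0); bot.move_straight(a,sp,ori=q)
b(0,.06,.14,.2); st("over")
cv2.imwrite("pics/r.png",np.hstack([cv2.resize(get_image("scene")[180:440,180:480],(450,390)),cv2.resize(get_image("top")[190:320,230:346],(348,390))]))
b(0,.045,.03,.12); st("low")
for z in(.016,.012,.009,.0075): 
    b(0,.045,z,.05); o=st(z)
    if o["wrist_force"][2]>3: break
```

```text
out t18.72 p [0.3864 0.388  0.1976] F [-0.7 -0.3 -2.5] T [-0.13 -0.05 -0.01] w0.255 ff 60.0
up t19.28 p [0.3673 0.421  0.2462] F [ 0.3 -0.6 -2.4] T [ 0.23  0.21 -0.04] w0.255 ff 60.0
over t21.34 p [0.5024 0.0676 0.2106] F [-0.4  0.2 -2.3] T [0.53 0.06 0.  ] w0.261 ff 60.0
low t22.52 p [0.5038 0.0518 0.1012] F [ 0.2 -0.6 -1.8] T [ 0.46  0.06 -0.08] w0.257 ff 60.0
0.016 t22.95 p [0.503  0.0516 0.0864] F [ 0.4 -0.  -2.8] T [0.5  0.13 0.09] w0.260 ff 60.0
0.012 t23.20 p [0.503  0.0516 0.0825] F [-0.3  0.  -1.9] T [ 0.49  0.02 -0.04] w0.259 ff 60.0
0.009 t23.45 p [0.5037 0.0518 0.0801] F [-0.2  2.5  4.2] T [-0.37  0.34 -0.16] w0.257 ff 60.0
```

View pics/r.png

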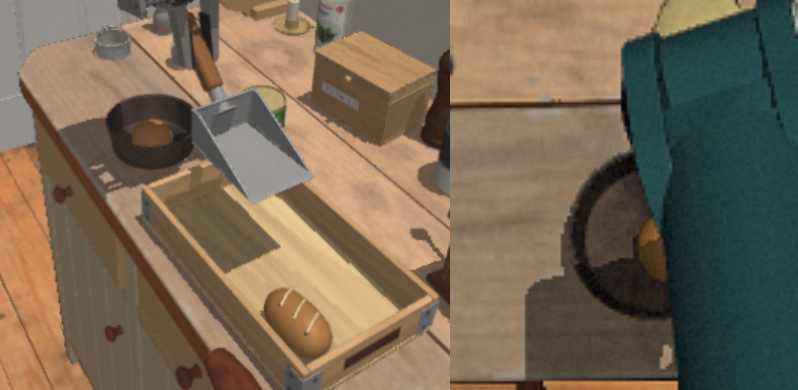

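Run:
```python
from h import *
bot.grip(1.0); bot.sleep(.3); o=st("open")
T=quat(o["tcp_rot"]); bot.move_straight(o["tool_pos"]-T.apply([0,0,.13]),.12); 
bot.move_straight(bot.get_obs()["tool_pos"]+[-.12,0.03,.08],.25); o=st("away"); bot.sleep(.3)
cv2.imwrite("pics/f.png",np.hstack([cv2.resize(get_image("scene")[180:440,180:480],(400,347)),cv2.resize(get_image("top")[180:330,150:510],(400,347))]))
```

```text
open t24.83 p [0.5032 0.0516 0.0797] F [ 0.5 -1.4 -0.1] T [ 0.12  0.04 -0.04] w1.001 ff 0.0
away t26.81 p [0.382  0.1068 0.2861] F [ 0.2 -1.  -0.2] T [0.11 0.07 0.01] w1.000 ff 0.0
```

View pics/f.png

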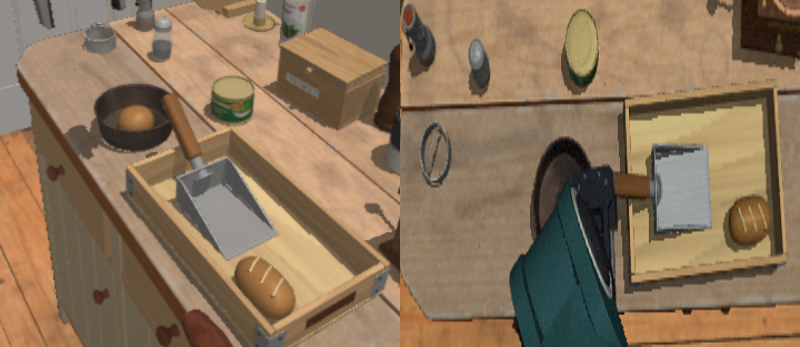

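The picture shows the round roll in the tin (about 135,118), the scoop flat in the bin, and the long roll still in its corner. The bystanders are where they were, and the robot is clear.

```bash
python3 -c "
from cell import bot
print(bot.hand_in())"
```

```text
the job is handed in; nothing more can be done
None
```

The job is handed in at about 27 s of the 58 s: the round roll is in the baking tin, the scoop lies flat in the bin, the long roll is still in its corner, and the last pictures show nothing else visibly moved.

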